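# Slide the lid off the brush case

## Robot

A 6-joint arm with a two-finger parallel gripper is mounted at the origin on the work surface. World frame = base frame: x ahead of the robot, y to its left, z up, the work surface at z = 0. Lengths are in m, angles in rad, forces in N, time in s.
With the tool pointing down it reaches from about 0.375 to 0.75 m from the base axis. Payload 9 kg.
Tool frame: the origin (TCP) lies on the centre line of the jaws, within the pads' length; the fingertips stand 11 mm ahead of it and the grasp point (between the pads) lies 8 mm behind it; z points along the fingers, y is the direction in which the jaws open and shut (so a half turn about z gives the same grasp; the last joint's range is limited). The gripper opens to 85 mm and grips with 20 to 120 N. Pads are 22 mm wide; open, the fingers measure 114 mm over their backs; the gripper's body (76 mm by 85 mm) begins 54 mm behind the grasp point. The pads swing forward as they close: fully open they stand 13 mm farther back than shut.
Start: joints at [-1.56, 0.104, 0.097, 1.564, 0, 1.353], TCP at [0.136, -0.584, 0.242] pointing down, gripper open.
Joint ranges: [-2.99, 2.99], [-0.84, 1.86], [-1.1, 1.16], [-1.84, 2.11], [-1.51, 1.56], [-3.14, 3.14]. Speed limits (rad/s): [2.22, 2.22, 2.57, 3.14, 3.14, 3.14].

## Interface

Orientations are given as a unit quaternion [x, y, z, w].
In Python, from plant import status, cams, env gives the robot as it stands. The module is installed in compiled form; this text tells all that it offers.
- The arm moves only by the tool step_arm, never from a script. Its argument "steps" is a list of rows, each a list of 7 numbers: the shift along the tool's x, y, z normalised to -1 to 1, where 1 is 0.03 m, then the turn, a rotation vector about the tool's x, y, z normalised to -1 to 1, where 1 is 0.12 rad, then the closure, from -1 (fully open) to 1 (shut). A call has 1 to 8 rows; each row shifts and turns the pose as measured when the row begins, along the tool's axes as they then stand; what a row does not reach is not made up. A row lasts 1/8 s, in which the tool goes at most 62.5 mm and 10.7 degrees, less where a joint would pass 70% of its speed; a pose out of reach is approached as far as the arm can. A call with a number of a shift or a turn outside -1 to 1 is refused whole. A call with a gripper value outside its range is refused whole. The fingers move at their own pace and stop on an object; "newtons" is the grip in N (left out, the last holds). Time passes only in rows, so rows that do not move let the fingers close. It gives the time, the measured TCP pose, the force and the opening at its end, in the units of the state.
- status.get_state(): the state, without advancing time (a new reading comes with each control period).
- cams.read_camera(name): name is "scene" or "top"; returns (picture, depth): 400x640x3 uint8, red, green, blue; 400x640 float32, m along the optical axis (not along the pixel's ray), 0 where there is no reading.
- cams.camera_params(name): a dict with "camera_matrix" (3x3 intrinsics, pixels), "D" ([k1, k2, p1, p2, k3] as OpenCV has them; the pictures are not rectified), "extrinsics" (4x4, takes a point from camera to world coordinates). Camera axes: x right, y up, looking along -z (the intrinsics and any distortion apply to the point x, -y, -z); pixel columns grow to the right and rows downward; lengths in m; the calibration is good to about 2 mm. A picture is of the moment at which its call begins. camera_params takes no time and is no camera call.
- env.job_done(): hands the job in, once; it reports no verdict.
The state is a dict: "time_s": time; "joint_positions": joint angles; "joint_vel": joint speeds; "joint_torque": joint torques, N m; "position": TCP position; "ee_rot": TCP orientation; "force": force on the tool from outside, world axes, zero at the start; "moment": the same for the moment, N m; "grip_width": finger opening in m.
Only numpy, scipy, OpenCV 4.12 (cv2) and the standard library are available. Lean on these libraries where they do the work, as an engineer would, in place of code of your own. Each camera call takes 0.05 s, during which the arm holds its last target.

## Task

Open the longer of the two wooden brush cases: take its lid by the handle, lift the handle end over the stop lip, slide the lid out of its grooves and lay it flat, handle up, on the dark mat. Leave the lid of the shorter case alone.

Things in the scene. Friction and masses are not known exactly. Their poses are not given: they have to be found in the camera images.
- long_case: Longer wooden brush case, 168 x 106 x 51 mm high, fixed. Origin: centre of underside; x along its length. Its lid lies on ledges 36 mm high and slides out to the case's own -x, roughly towards the robot. There the end wall, the stop lip, is 44 mm high: 8 mm to climb. Roofed grooves hold the lid's sides only at the back (case x 31 to 76 mm), with 5 mm play above, 4 mm each side. Slid out 50 mm, it is free.
- long_case_grip (a point): Centre of the upright handle block on the long case's lid: 20 (x) x 26 (y) x 34 mm high; lid top 17 mm below this point. The loose wooden lid is 150 x 82 x 5 mm, 90 g, underside 22 mm below this point. Handle on the centreline, 40 mm from the lid's front (-x) end, 110 mm from its rear. Axes along the case's when shut. Raising the handle 6 to 12 mm, rear end kept down, clears the lip.
- short_case_grip (a point): Centre of the same handle on the lid of the shorter case (118 x 106 x 51 mm, lid 100 mm long), which is to be left alone.
- mat: Dark rubber mat, 200 (x) x 150 (y) x 4 mm thick, fixed flat on the desk. Origin: centre of its underside; the top is 4 mm above it.

How it is judged:
On the way, in this order (a step that is already met when the one before it is completed fails the run):
1. the handle end of the lid is lifted over the stop lip (handle raised more than 5 mm) while the rear end is still in the grooves (z of long_case_grip in the frame of long_case above 0.063 m and x of long_case_grip in the frame of long_case above -0.066 m), for 0.05 s.
2. the lid is slid out at least 48 mm, clear of the grooves, before its handle is raised more than 30 mm (x of long_case_grip in the frame of long_case below -0.084 m and z of long_case_grip in the frame of long_case below 0.088 m), for 0.05 s.
At the end, for the whole second after the job is handed in: The long case's lid lies flat (within 0.1 rad, about 6 degrees), handle up, on the mat, its handle within 75 mm horizontally of the mat's middle; the short case's lid has stayed in place (horizontal distance between long_case_grip and mat below 0.075 m and z of long_case_grip in the frame of mat between 0.022 and 0.031 m and angle between long_case_grip's own z axis and vertical below 0.1 rad); the robot touches nothing.
It fails at once if the lid of the shorter case is moved by more than 10 mm (distance of short_case_grip from where it was at the start of the episode above 0.01 m).
It also fails if it takes over 42 s, if anything falls off the work surface, if the arm or the gripper's body presses on something with over 40 N, if the wrist force passes 120 N, or if a joint passes its speed limit or range.

## Working session

There is one attempt and no reset: what is moved stays moved. The work goes in short steps, Python scripts to look and compute and a tool call to move; the robot and the scene stay as the last step left them, time stands still between calls to the robot, and variables do not carry over. Pictures are saved under pics/ and viewed, and the job is handed in when it is done.

Besides the shell and the picture viewer there is one more tool, called by a JSON object that holds its "op" and its "data". step_arm: Moves the arm, as the interface text tells. Scaled input: -1 to 1 covers 0.03 m each way for a shift and 0.12 rad each way for a turn. Its arguments: {"type":"object","properties":{"steps":{"type":"array"},"newtons":{"type":"number"}},"required":["steps"]}

```bash
mkdir -p pics
cat > h.py <<'E'
import numpy as np, cv2
from plant import status, cams, env
def snap(n,tag):
    im,d=cams.read_camera(n); cv2.imwrite(f'pics/{tag}.png',im[:,:,::-1]); np.save(f'{tag}.npy',d); return im,d
def pts(n,uv,depth):
    p=cams.camera_params(n);K=np.array(p['camera_matrix']);D=np.array(p['D'],float);E=np.array(p['extrinsics'])
    uv=np.array(uv,float).reshape(-1,1,2);q=cv2.undistortPoints(uv,K,D).reshape(-1,2)
    z=np.asarray(depth,float).reshape(-1)
    c=np.c_[q[:,0]*z,-q[:,1]*z,-z]; return c@E[:3,:3].T+E[:3,3]
def ptsz(n,uv,zw):
    a=pts(n,uv,np.ones(len(uv)));o=np.array(cams.camera_params(n)['extrinsics'])[:3,3]
    d=a-o; return o+d*((zw-o[2])/d[:,2])[:,None]
E
python3 - <<'E'
from h import *
for n in('scene','top'):
    snap(n,n+'0'); p=cams.camera_params(n); print(np.round(p['extrinsics'],3),p['D'],p['camera_matrix'])
print(status.get_state())
E
```

```text
[[ 0.23  -0.552  0.802  1.325]
 [ 0.973  0.146 -0.178 -0.154]
 [-0.019  0.821  0.57   0.628]
 [ 0.     0.     0.     1.   ]] [-0.12297872  0.          0.          0.          0.        ] [[463.70006817   0.         318.91841374]
 [  0.         463.70006817 201.00139374]
 [  0.           0.           1.        ]]
[[ 0.007  0.998 -0.063  0.482]
 [-1.     0.006 -0.022 -0.015]
 [-0.022  0.063  0.998  1.079]
 [ 0.     0.     0.     1.   ]] [0.03428162 0.         0.         0.         0.        ] [[503.49647185   0.         310.18885129]
 [  0.         503.49647185 188.76624802]
 [  0.           0.           1.        ]]
{'time_s': 0.1, 'joint_positions': array([-1.55970551e+00,  1.04596310e-01,  9.65522708e-02,  1.56386936e+00,
        7.13223117e-06,  1.35308798e+00]), 'joint_vel': array([ 0.00150894, -0.00098379,  0.00167889, -0.00033765, -0.00037114,
       -0.00104119]), 'joint_torque': array([ 6.03148088e-03, -5.58210719e+01,  5.04716992e+01,  1.31895568e-02,
       -3.14768731e-04, -1.52023354e-07]), 'position': array([ 0.13608833, -0.58408782,  0.24162828]), 'ee_rot': array([ 9.93463347e-01,  1.14150195e-01,  6.11462707e-05, -5.55191215e-04]), 'force': array([0.17276147, 0.39513804, 0.46156089]), 'moment': array([ 0.05096739, -0.00221076, -0.03133353]), 'grip_width': 0.08546201287451925}
```

View pics/top0.png

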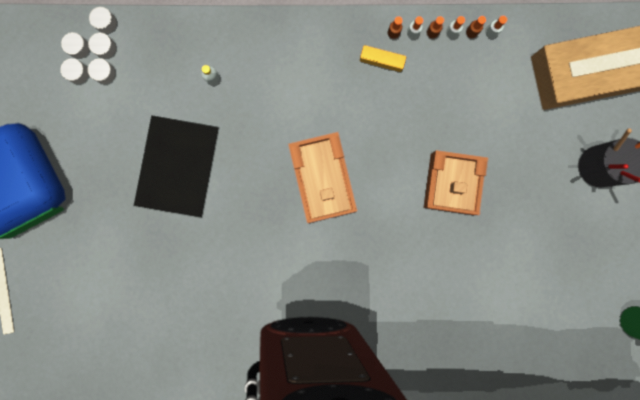

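View pics/scene0.png

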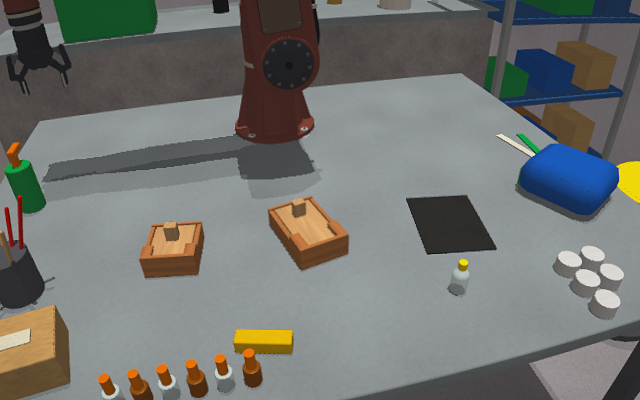

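The top view shows the long case around (323,177), the short case at (457,183) and the mat at (176,166). I'll enlarge the long case and the mat to read their corners.

Run:
```python
import cv2
im=cv2.imread('pics/top0.png')
cv2.imwrite('pics/c1.png',cv2.resize(im[125:230,270:375],None,fx=5.5,fy=5.5,interpolation=cv2.INTER_CUBIC))
cv2.imwrite('pics/c2.png',cv2.resize(im[110:225,125:230],None,fx=5,fy=5,interpolation=cv2.INTER_CUBIC))
```

```text
(no output)
```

View pics/c1.png

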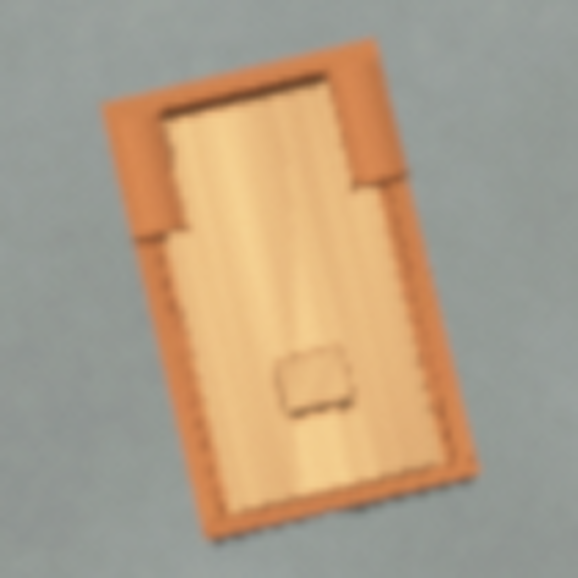

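View pics/c2.png

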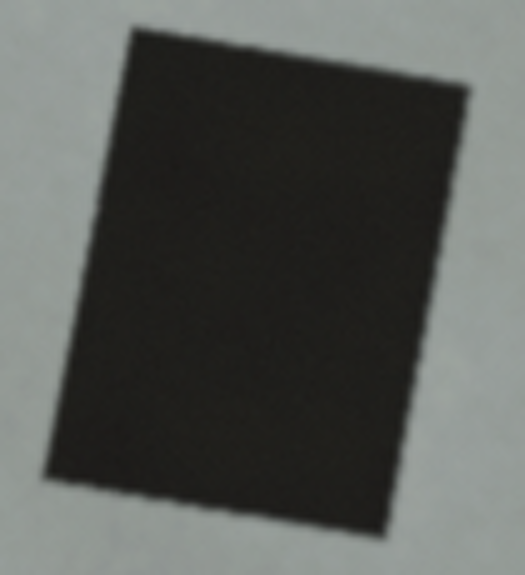

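Run:
```python
from h import *
d=np.load('top0.npy')
U=lambda a:np.array(a,float)/5.5+[270,125]-0.4
c=U([(104,102),(376,38),(408,178),(480,472),(210,540),(135,240)])
z=np.array([.051,.051,.051,.044,.044,.051])
P=np.vstack([ptsz('top',c[i:i+1],z[i]) for i in range(6)]);print(P.round(4))
print(np.linalg.norm(P[0]-P[1]),np.linalg.norm(P[3]-P[4]),np.linalg.norm(P[0]-P[4]),np.linalg.norm(P[1]-P[3]))
ct=P[[0,1,3,4]].mean(0)
ax=(P[0]+P[1]-P[3]-P[4])/2; ay=(P[0]-P[1]+P[4]-P[3])/2
print('ctr',ct,'yaw x',np.arctan2(ax[1],ax[0]),'yaw y',np.arctan2(-ay[0],ay[1]))
yaw=np.arctan2(ax[1],ax[0]);x=np.array([np.cos(yaw),np.sin(yaw)])
# handle top
h=U([(277,355),(345,345),(354,398),(289,412)]);H=ptsz('top',h,.075);print('handle',H.mean(0),H.round(4))
print('case x of handle',(H.mean(0)[:2]-ct[:2])@x,(H.mean(0)[:2]-ct[:2])@np.array([-x[1],x[0]]))
# depth checks
for q in [(315,375),(250,200),(135,150),(190,400),(345,500),(50,400)]:
    u=U([q])[0];r=d[int(round(u[1])),int(round(u[0]))];print(q,pts('top',[u],[r]).round(4))
M=np.array([(135,28),(470,87),(386,537),(44,479)])/5.+[125,110]-0.4
m=ptsz('top',M,.004);print(m.round(4),'mat',m.mean(0),[np.linalg.norm(m[i]-m[i-1]) for i in range(4)])
a=(m[0]+m[1]-m[2]-m[3]);print('yaw',np.arctan2(a[1],a[0]))
r=d[166,176];print(pts('top',[(176,166)],[r]))
# depth-based masks: handle on both
v,u=np.mgrid[100:240,270:500];Q=pts('top',np.c_[u.ravel(),v.ravel()],d[v,u].ravel())
k=(Q[:,2]>.068);
for s in (Q[:,1]>-.13,Q[:,1]<=-.13):
  q=Q[k&s];print(len(q),q.mean(0),q.min(0),q.max(0))
k=(Q[:,2]>.046)&(Q[:,1]>-.13)&(Q[:,2]<.06);print(np.median(Q[k,2]))
```

```text
[[ 0.6403  0.0526  0.051 ]
 [ 0.6649 -0.049   0.051 ]
 [ 0.6122 -0.0612  0.051 ]
 [ 0.503  -0.0886  0.044 ]
 [ 0.4769  0.0119  0.044 ]
 [ 0.5885  0.0405  0.051 ]]
0.10459339385378032 0.10382928826194969 0.16859046326010316 0.16682089721859156
ctr [ 0.57127559 -0.01828818  0.0475    ] yaw x 0.24225963819106774 yaw y 0.24515137581810323
handle [ 0.53620165 -0.02708284  0.075     ] [[ 0.5443 -0.0128  0.075 ]
 [ 0.5481 -0.0375  0.075 ]
 [ 0.5288 -0.0408  0.075 ]
 [ 0.5236 -0.0173  0.075 ]]
case x of handle -0.03615953579861439 -0.00012371659941768056
(315, 375) [[ 0.5371 -0.0266  0.0749]]
(250, 200) [[ 0.6051 -0.0021  0.0391]]
(135, 150) [[0.6225 0.0409 0.0494]]
(190, 400) [[0.5293 0.0199 0.0404]]
(345, 500) [[ 0.4922 -0.0385  0.0408]]
(50, 400) [[0.5308 0.0759 0.0009]]
[[0.707  0.3532 0.004 ]
 [0.682  0.2074 0.004 ]
 [0.4875 0.2398 0.004 ]
 [0.5114 0.3871 0.004 ]] mat [0.59699748 0.2968734  0.004     ] [np.float64(0.1985545464685077), np.float64(0.14789553133857813), np.float64(0.1972351878079379), np.float64(0.14919308633111963)]
yaw -0.1684312423472104
[[0.59707151 0.29850448 0.00151776]]
264 [ 0.50840086 -0.02081782  0.583883  ] [ 0.48174555 -0.03902416  0.06801433] [ 0.54713449 -0.01288004  1.079434  ]
135 [ 0.55075711 -0.28999896  0.07267724] [ 0.5401989  -0.30304011  0.06813448] [ 0.56252469 -0.2763819   0.07739217]
0.0493172359852192
```

The sizes agree to within about 2 mm: case 168 x 104, mat 198 x 148, handle 36 mm from the case centre, top at 75 mm.

- Handle: (0.536, -0.0265)
- Case yaw: 0.243. The tool yaw is already about 0.229.
- Mat centre: (0.597, 0.297), yaw -0.168

I'll move across at the present height.

{"op": "step_arm", "data": {"steps": [[1,-0.88,0,0,0,0,0],[1,-0.88,0,0,0,0,0],[1,-0.88,0,0,0,0,0],[1,-0.88,0,0,0,0,0],[1,-0.88,0,0,0,0,0],[1,-0.88,0,0,0,0,0],[1,-0.88,0,0,0,0,0],[1,-0.88,0,0,0,0,0]], "newtons": 40}}

```text
time_s: 1.1
position: [0.3253, -0.3164, 0.2384]
ee_rot: [0.994, 0.112, -0.0, -0.003]
force: [-0.5, 0.3, 0.6]
grip_width: 0.0429
```

{"op": "step_arm", "data": {"steps": [[1,-0.87,0,0,0,0,-0.4],[1,-0.87,0,0,0,0,-0.4],[1,-0.87,0,0,0,0,-0.4],[1,-0.87,0,0,0,0,-0.4],[1,-0.87,0.3,0,0,0,-0.4],[1,-0.87,0.3,0,0,0,-0.4],[1,-0.87,0.3,0,0,0,-0.4],[1,-0.87,0.3,0,0,0,-0.4]]}}

```text
time_s: 2.1
position: [0.5177, -0.0492, 0.2018]
ee_rot: [0.994, 0.112, -0.0, -0.004]
force: [-0.4, -1.0, -0.1]
grip_width: 0.0602
```

```bash
cat > g.py <<'E'
from h import *
import sys
from scipy.spatial.transform import Rotation as R
s=status.get_state();r=R.from_quat(s['ee_rot']);M=r.as_matrix()
t=np.array([float(a) for a in sys.argv[1:4]]);yaw=float(sys.argv[4]);pitch=float(sys.argv[5]) if len(sys.argv)>5 else 0
# pitch>0: nose(-x) up
T=R.from_euler('z',yaw)*R.from_euler('y',pitch)*R.from_euler('x',np.pi)
print('pos',s['position'].round(4),'t',s['time_s'],'F',s['force'].round(1),'w',s['grip_width'])
print('shift units',((t-s['position'])@M/.03).round(2),'turn units',((r.inv()*T).as_rotvec()/.12).round(2),'tilt now',M[:,2].round(3),'xaxis',M[:,0].round(3))
E
python3 g.py .536 -.0265 .12 .243
```

```text
pos [ 0.5177 -0.0492  0.2018] t 2.1 F [-0.4 -1.  -0.1] w 0.060190357782877714
shift units [ 0.76 -0.58  2.73] turn units [-0.06 -0.   -0.16] tilt now [-0.001  0.007 -1.   ] xaxis [0.975 0.222 0.   ]
```

{"op": "step_arm", "data": {"steps": [[0.4,-0.3,0.7,-0.06,0,-0.16,-0.4],[0.36,-0.28,0.7,0,0,0,-0.4],[0,0,0.7,0,0,0,-0.4],[0,0,0.5,0,0,0,-0.4],[0,0,0,0,0,0,-0.4]]}}

```text
time_s: 2.72
position: [0.5359, -0.0227, 0.119]
ee_rot: [0.992, 0.124, -0.002, -0.001]
force: [-0.3, -1.4, 0.2]
grip_width: 0.0599
```

```bash
python3 g.py .536 -.0265 .0575 .243
python3 - <<'E'
from h import *
im,d=snap('top','top1')
im2,d2=snap('scene','scene1')
cv2.imwrite('pics/s1c.png',cv2.resize(im2[120:280,230:390,::-1],None,fx=3.7,fy=3.7,interpolation=cv2.INTER_CUBIC))
E
```

```text
pos [ 0.5359 -0.0227  0.119 ] t 2.725 F [-0.3 -1.4  0.2] w 0.05988504263415157
shift units [-0.02  0.13  2.05] turn units [-0.02  0.02  0.04] tilt now [-0.003  0.001 -1.   ] xaxis [ 0.969  0.246 -0.003]
```

View pics/s1c.png

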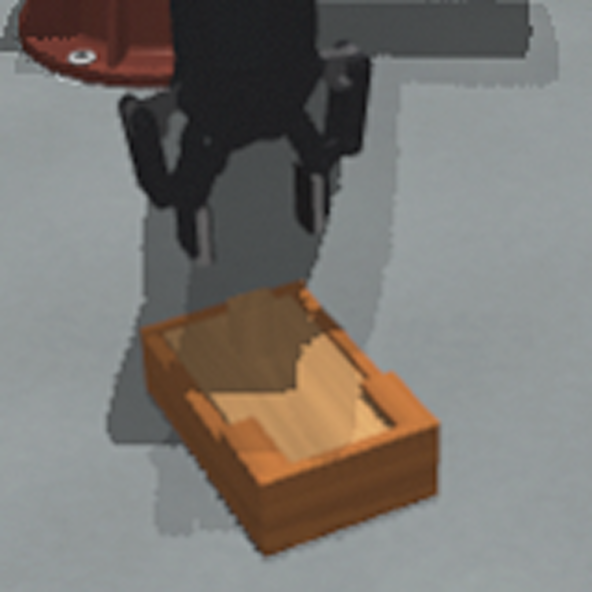

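The enlarged scene view shows the handle at about (265,300), directly below the middle of the open fingers (200,255) and (315,225). Going down.

{"op": "step_arm", "data": {"steps": [[-0.02,0.12,0.6,0,0,0,-0.4],[0,0,0.6,0,0,0,-0.4],[0,0,0.5,0,0,0,-0.4],[0,0,0.3,0,0,0,-0.4],[0,0,0,0,0,0,-0.4]]}}

```text
time_s: 3.45
position: [0.5374, -0.0275, 0.0571]
ee_rot: [0.992, 0.123, 0.0, -0.0]
force: [-1.0, -0.5, -0.6]
grip_width: 0.06
```

```bash
python3 g.py .536 -.0265 .0575 .243
```

```text
pos [ 0.5374 -0.0275  0.0571] t 3.45 F [-1.  -0.5 -0.6] w 0.06004823672871252
shift units [-0.04 -0.04 -0.01] turn units [-0.   -0.    0.03] tilt now [ 0.  0. -1.] xaxis [0.97  0.244 0.   ]
```

{"op": "step_arm", "data": {"steps": [[0,0,0,0,0,0,0.6],[0,0,0,0,0,0,0.8],[0,0,0,0,0,0,1],[0,0,0,0,0,0,1],[0,0,0,0,0,0,1],[0,0,0,0,0,0,1]], "newtons": 40}}

```text
time_s: 4.2
position: [0.5383, -0.0277, 0.0586]
ee_rot: [0.992, 0.123, 0.001, 0.0]
force: [0.1, 0.1, -1.9]
grip_width: 0.0254
```

```bash
python3 g.py .5374 -.0275 .067 .243 .09
```

```text
pos [ 0.5383 -0.0277  0.0586] t 4.2 F [ 0.1  0.1 -1.9] w 0.025357531852901738
shift units [-0.03 -0.01 -0.28] turn units [ 0.01 -0.77  0.04] tilt now [ 0.002 -0.    -1.   ] xaxis [0.97  0.245 0.002]
```

The fingers closed to 25 mm on the handle. Next I'll tilt the handle end up about the rear edge.

{"op": "step_arm", "data": {"steps": [[0.02,0,-0.11,0,-0.25,0,1],[0.02,0,-0.11,0,-0.25,0,1],[0,0,-0.11,0,-0.25,0,1],[0,0,0,0,0,0,1]]}}

```text
time_s: 4.7
position: [0.5395, -0.0273, 0.0685]
ee_rot: [0.991, 0.123, -0.045, 0.006]
force: [0.2, 0.8, -0.3]
grip_width: 0.0251
```

```bash
python3 g.py .5374 -.0275 .069 .243 .09
python3 - <<'E'
from h import *
im2,d2=snap('scene','scene2')
cv2.imwrite('pics/s2c.png',cv2.resize(im2[120:280,230:390,::-1],None,fx=3.7,fy=3.7,interpolation=cv2.INTER_CUBIC))
E
```

```text
pos [ 0.5395 -0.0273  0.0685] t 4.7 F [ 0.2  0.8 -0.3] w 0.025116787122311326
shift units [-0.07 -0.01 -0.01] turn units [0.01 0.01 0.03] tilt now [-0.088 -0.023 -0.996] xaxis [ 0.966  0.244 -0.091]
```

View pics/s2c.png

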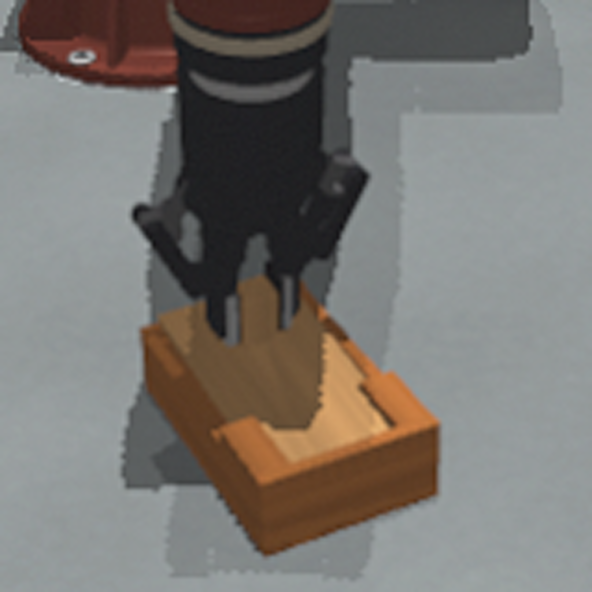

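The lid's front edge stands above the lip (top left, about (260,285)), its rear is still in the grooves, and forces are small. Sliding it out along the case axis.

{"op": "step_arm", "data": {"steps": [[-0.25,0,0.02,0,0,0,1],[-0.25,0,0.02,0,0,0,1],[-0.25,0,0.015,0,0,0,1]]}}

```text
time_s: 5.12
position: [0.5155, -0.033, 0.0683]
ee_rot: [0.991, 0.123, -0.045, 0.006]
force: [-0.4, 1.3, -1.2]
grip_width: 0.0254
```

```bash
python3 g.py .483 -.0415 .0705 .243 .09
```

```text
pos [ 0.5155 -0.033   0.0683] t 5.125 F [-0.4  1.3 -1.2] w 0.025416690762499673
shift units [-1.12  0.01  0.03] turn units [0.   0.   0.03] tilt now [-0.087 -0.022 -0.996] xaxis [ 0.966  0.244 -0.09 ]
```

{"op": "step_arm", "data": {"steps": [[-0.3,0,0.0,0,0,0,1],[-0.3,0,0.0,0,0,0,1],[-0.3,0,0.0,0,0,0,1],[-0.3,0,0.02,0,0,0,1],[-0.1,0,0,0,0,0,1]]}}

```text
time_s: 5.75
position: [0.4745, -0.0433, 0.0716]
ee_rot: [0.991, 0.123, -0.045, 0.006]
force: [-0.4, -0.2, -0.8]
grip_width: 0.0256
```

```bash
python3 g.py .476 -.0425 .0705 .243 .09
python3 - <<'E'
from h import *
im2,d2=snap('scene','scene3')
cv2.imwrite('pics/s3c.png',cv2.resize(im2[120:280,230:390,::-1],None,fx=3.7,fy=3.7,interpolation=cv2.INTER_CUBIC))
E
```

```text
pos [ 0.4745 -0.0433  0.0716] t 5.75 F [-0.4 -0.2 -0.8] w 0.025582718149676466
shift units [ 0.06 -0.02  0.03] turn units [ 0.01 -0.    0.03] tilt now [-0.087 -0.022 -0.996] xaxis [ 0.966  0.243 -0.09 ]
```

View pics/s3c.png

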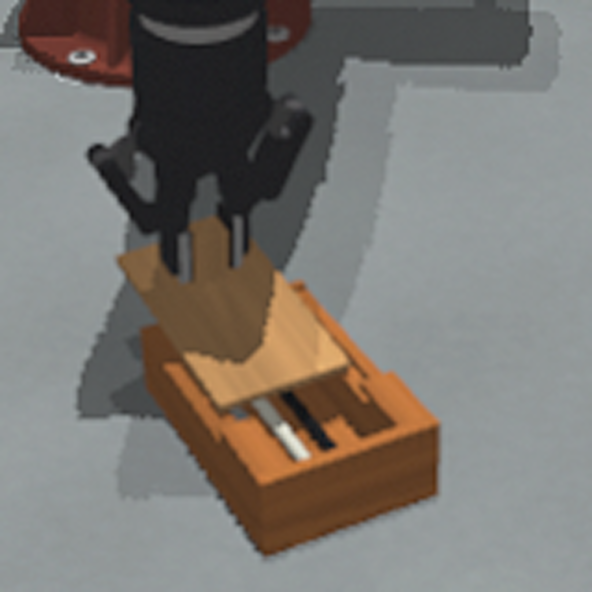

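The lid is out about 65 mm and its rear edge (about (345,365) in the crop) is clear of the roofs. Lifting and levelling it.

{"op": "step_arm", "data": {"steps": [[-0.05,0,-0.5,0,0,0,1],[-0.05,0,-0.7,0,0,0,1],[0,0,-0.7,0,0.37,0,1],[0,0,-0.7,0,0.37,0,1],[0,0,0,0,0,0,1]]}}

```text
time_s: 6.42
position: [0.479, -0.0427, 0.1563]
ee_rot: [0.992, 0.123, 0.002, 0.001]
force: [0.4, 1.1, -0.2]
grip_width: 0.0251
```

```bash
python3 g.py .5625 .303 .15 -.168; python3 g.py .5625 .303 .15 .0
```

```text
pos [ 0.479  -0.0427  0.1563] t 6.425 F [ 0.4  1.1 -0.2] w 0.025077007393086208
shift units [  5.52 -10.49   0.21] turn units [ 0.01 -0.03  3.46] tilt now [ 0.004 -0.001 -1.   ] xaxis [0.97  0.245 0.004]
pos [ 0.479  -0.0427  0.1563] t 6.425 F [ 0.4  1.1 -0.2] w 0.025077007393086208
shift units [  5.52 -10.49   0.21] turn units [ 0.02 -0.03  2.06] tilt now [ 0.004 -0.001 -1.   ] xaxis [0.97  0.245 0.004]
```

{"op": "step_arm", "data": {"steps": [[0.2,-0.4,0,0,0,0,1],[0.4,-0.8,0,0,0,0,1],[0.4,-0.8,0,0,0,0,1],[0.4,-0.8,0,0,0,0,1],[0.4,-0.8,0,0,0,0,1],[0.4,-0.8,0,0,0,0,1],[0.4,-0.8,0,0,0,0,1],[0.4,-0.8,0,0,0,0,1]]}}

```text
time_s: 7.42
position: [0.5205, 0.1654, 0.1477]
ee_rot: [0.992, 0.123, -0.006, 0.0]
force: [0.1, 0.4, -1.4]
grip_width: 0.0255
```

```bash
python3 g.py .5625 .303 .15 -.168
```

```text
pos [0.5205 0.1654 0.1477] t 7.425 F [ 0.1  0.4 -1.4] w 0.025523043530266142
shift units [ 2.48 -4.11 -0.1 ] turn units [0.01 0.1  3.45] tilt now [-0.012 -0.002 -1.   ] xaxis [ 0.97   0.244 -0.012]
```

{"op": "step_arm", "data": {"steps": [[0.38,-0.68,0,0,0,0.5,1],[0.32,-0.7,0,0,0,0.6,1],[0.27,-0.72,0,0,0.05,0.6,1],[0.22,-0.74,0,0,0.05,0.6,1],[0.17,-0.75,0,0,0,0.6,1],[0.1,-0.6,0,0,0,0.5,1],[0,0,0,0,0,0,1]]}}

```text
time_s: 8.3
position: [0.5548, 0.1755, 0.145]
ee_rot: [0.999, 0.014, -0.013, -0.051]
force: [0.2, 0.7, -1.7]
grip_width: 0.0254
```

```bash
python3 g.py .5625 .303 .07 -.168;  python3 - <<'E'
from h import *
im2,d2=snap('scene','scene4'); snap('top','top4')
cv2.imwrite('pics/s4c.png',cv2.resize(im2[100:290,330:520,::-1],None,fx=3.1,fy=3.1,interpolation=cv2.INTER_CUBIC))
E
```

```text
pos [0.5548 0.1755 0.145 ] t 8.3 F [ 0.2  0.7 -1.7] w 0.02535193574806987
shift units [ 0.44 -3.97  2.91] turn units [-0.82  0.29  1.63] tilt now [-0.028  0.101 -0.995] xaxis [ 0.999  0.029 -0.025]
```

View pics/s4c.png

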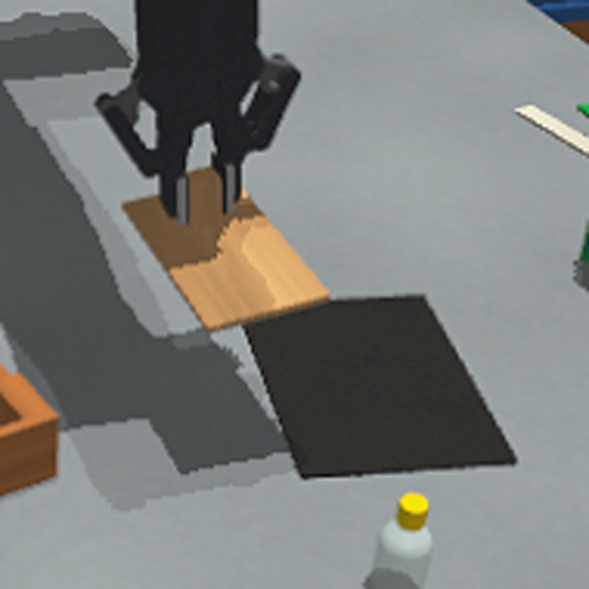

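View pics/top4.png

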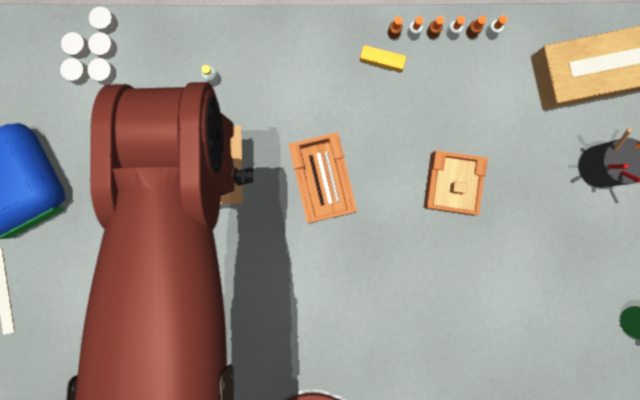

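The move fell short: y is only 0.1755 and the tool is tilted 0.1 rad. In the top view the upper arm is swung to the left of the gripper. I'll check the joints.

```bash
python3 -c "
from h import *
s=status.get_state();print(s['joint_positions'].round(3),s['joint_vel'].round(3),s['position'],s['time_s'])"
```

```text
[ 0.031  0.063 -0.126  1.407  0.101  3.141] [ 0.016 -0.    -0.001 -0.002 -0.002 -0.002] [0.5544507  0.17634269 0.14495163] 8.4
```

Joint 6 is at its limit (3.14). Since yaw = 3.14 + j1 - j6, the lid has to be yawed to about +0.35 at the mat. It still fits there: rotated 0.52 rad, its half extents of about 86 x 73 mm are inside 100 x 75. I'll turn back and level first.

```bash
python3 g.py .564 .285 .15 .36
```

```text
pos [0.5545 0.1763 0.145 ] t 8.4 F [-0.3  0.4 -1.5] w 0.025330710568346758
shift units [ 0.43 -3.61  0.19] turn units [-0.87  0.07 -2.75] tilt now [-0.028  0.1   -0.995] xaxis [ 0.999  0.031 -0.025]
```

{"op": "step_arm", "data": {"steps": [[0,0,-0.1,-0.2,0,-0.6,1],[0,0,-0.1,-0.2,0,-0.6,1],[0,0,-0.1,-0.2,0,-0.6,1],[0,0,0,-0.2,0,-0.6,1],[0,0,0,0,0,-0.4,1],[0,0,0,0,0,0,1]]}}

```text
time_s: 9.15
position: [0.5535, 0.1776, 0.1549]
ee_rot: [0.982, 0.189, -0.005, -0.002]
force: [-0.5, 0.2, -1.2]
grip_width: 0.0253
```

```bash
python3 g.py .564 .285 .15 .36
```

```text
pos [0.5535 0.1776 0.1549] t 9.15 F [-0.5  0.2 -1.2] w 0.02532520777573093
shift units [ 1.66 -3.19  0.17] turn units [-0.05  0.07  0.17] tilt now [-0.01   0.003 -1.   ] xaxis [ 0.929  0.371 -0.008]
```

{"op": "step_arm", "data": {"steps": [[0.35,-0.65,0.04,-0.05,0.07,0.1,1],[0.35,-0.65,0,0,0,0,1],[0.35,-0.65,0,0,0,0,1],[0.35,-0.65,0,0,0,0,1],[0.25,-0.5,0,0,0,0,1],[0,0,0,0,0,0,1]]}}

```text
time_s: 9.9
position: [0.5659, 0.2859, 0.1538]
ee_rot: [0.984, 0.18, 0.0, 0.0]
force: [0.9, -0.3, 0.2]
grip_width: 0.0255
```

```bash
python3 g.py .564 .285 .065 .36;  python3 - <<'E'
from h import *
print(status.get_state()['joint_positions'].round(3))
im2,d2=snap('scene','scene5')
cv2.imwrite('pics/s5c.png',cv2.resize(im2[100:290,330:520,::-1],None,fx=3.1,fy=3.1,interpolation=cv2.INTER_CUBIC))
E
```

```text
pos [0.5659 0.2859 0.1538] t 9.9 F [ 0.9 -0.3  0.2] w 0.025542284818349074
shift units [-0.07  0.01  2.96] turn units [ 0.   -0.    0.01] tilt now [ 0. -0. -1.] xaxis [0.935 0.354 0.   ]
[ 0.262  0.208  0.051  1.413 -0.     3.042]
```

View pics/s5c.png

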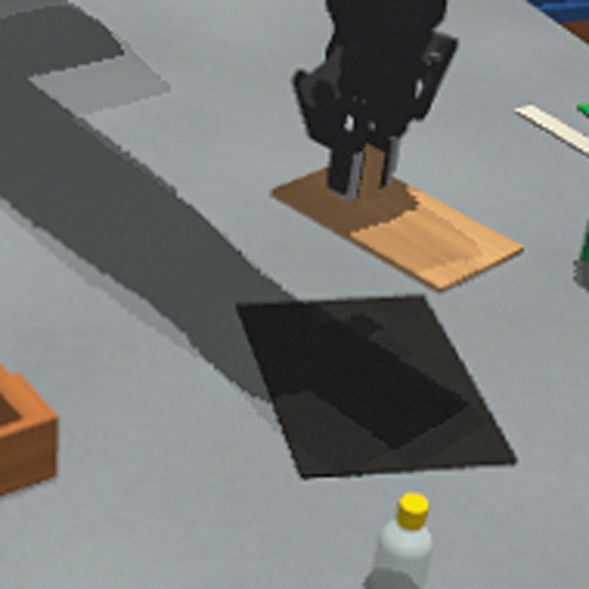

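The lid hangs over the mat at (270–520, 145–290) in the crop and looks level. I'll check its tilt with a plane fit to the depth.

Run:
```python
from h import *
im=cv2.imread('pics/scene5.png');d=np.load('scene5.npy')
v,u=np.mgrid[100:290,330:520];P=pts('scene',np.c_[u.ravel(),v.ravel()],d[v,u].ravel())
c=im[v,u].reshape(-1,3).astype(int)
k=(abs(P[:,2]-.135)<.02)&(c[:,2]>c[:,0]+40)&(np.hypot(P[:,0]-.566,P[:,1]-.286)>.03)
P=P[k]
for _ in range(4):
    A=np.c_[P[:,:2]-[.566,.286],np.ones(len(P))];x=np.linalg.lstsq(A,P[:,2],rcond=None)[0];r=P[:,2]-A@x;P=P[abs(r)<.003]
print(len(P),x,r.std(),P.min(0),P.max(0))
```

```text
1146 [-0.00572417  0.00745748  0.13727573] 0.0009303777420624031 [0.52576301 0.23628886 0.13393703] [0.6824249  0.36585441 0.13961092]
```

The lid is level to within 0.01 rad, and its top is 16.5 mm below the TCP, so contact should come at TCP z of about 0.0255. Lowering.

{"op": "step_arm", "data": {"steps": [[-0.05,0,0.7,0,0,0,1],[0,0,0.7,0,0,0,1],[0,0,0.7,0,0,0,1],[0,0,0.7,0,0,0,1],[0,0,0.5,0,0,0,1],[0,0,0.3,0,0,0,1],[0,0,0,0,0,0,1]]}}

```text
time_s: 10.82
position: [0.5656, 0.2799, 0.0439]
ee_rot: [0.984, 0.177, 0.001, 0.001]
force: [-0.4, 0.2, -0.6]
grip_width: 0.0252
```

```bash
python3 g.py .564 .285 .026 .36
```

```text
pos [0.5656 0.2799 0.0439] t 10.825 F [-0.4  0.2 -0.6] w 0.02521062086304578
shift units [ 0.01 -0.18  0.6 ] turn units [ 0.02 -0.01 -0.04] tilt now [ 0.002 -0.001 -1.   ] xaxis [0.938 0.348 0.001]
```

{"op": "step_arm", "data": {"steps": [[0,-0.15,0.25,0,0,0,1],[0,0,0.2,0,0,0,1],[0,0,0.08,0,0,0,1],[0,0,0.05,0,0,0,1],[0,0,0,0,0,0,1]]}}

```text
time_s: 11.45
position: [0.5652, 0.2849, 0.0273]
ee_rot: [0.984, 0.177, 0.002, 0.001]
force: [0.2, 0.2, -0.5]
grip_width: 0.0254
```

```bash
python3 g.py .564 .285 .026 .36
```

```text
pos [0.5652 0.2849 0.0273] t 11.45 F [ 0.2  0.2 -0.5] w 0.025361524087801224
shift units [-0.04 -0.02  0.04] turn units [ 0.02 -0.03 -0.04] tilt now [ 0.005 -0.001 -1.   ] xaxis [0.937 0.348 0.004]
```

{"op": "step_arm", "data": {"steps": [[0,0,0.04,0,0,0,1],[0,0,0.02,0,0,0,1]]}}

```text
time_s: 11.7
position: [0.5655, 0.2849, 0.026]
ee_rot: [0.984, 0.177, 0.002, 0.001]
force: [-1.8, -1.1, 4.3]
grip_width: 0.0254
```

There is 4 N of contact, so the lid is down. Releasing and withdrawing.

{"op": "step_arm", "data": {"steps": [[0,0,0,0,0,0,0.3],[0,0,0,0,0,0,-0.2],[0,0,0,0,0,0,-0.4],[0,0,0,0,0,0,-0.4],[0,0,-0.3,0,0,0,-0.4],[0,0,-0.7,0,0,0,-0.4],[0,0,-1,0,0,0,-0.4],[0,0,-1,0,0,0,-0.4]]}}

```text
time_s: 12.7
position: [0.5642, 0.2847, 0.1203]
ee_rot: [0.984, 0.177, 0.002, 0.001]
force: [-0.3, 0.8, 0.8]
grip_width: 0.0598
```

{"op": "step_arm", "data": {"steps": [[0,0,-1,0,0,0,-0.4],[0,0.5,-0.5,0,0,0,-0.4],[0,1,0,0,0,0,-0.4],[0,1,0,0,0,0,-0.4],[0,1,0,0,0,0,-0.4],[0,1,0,0,0,0,-0.4],[0,0,0,0,0,0,-0.4],[0,0,0,0,0,0,-0.4]]}}

```text
time_s: 13.7
position: [0.6155, 0.1501, 0.1771]
ee_rot: [0.984, 0.176, 0.007, 0.001]
force: [-1.4, -0.3, -1.3]
grip_width: 0.0597
```

Run:
```python
from h import *
s=status.get_state();print(s['time_s'],s['position'],s['force'],s['joint_vel'].round(3))
im,d=snap('scene','scene6'); it,dt=snap('top','top6')
v,u=np.mgrid[100:290,330:520];P=pts('scene',np.c_[u.ravel(),v.ravel()],d[v,u].ravel())
c=im[v,u].reshape(-1,3).astype(int)
w=(c[:,0]>c[:,2]+40)
h=P[w&(P[:,2]>.036)&(P[:,2]<.05)&(np.hypot(P[:,0]-.564,P[:,1]-.285)<.04)];print('handle top-ish',len(h),h.mean(0),h.max(0))
P=P[w&(abs(P[:,2]-.008)<.007)&(np.hypot(P[:,0]-.566,P[:,1]-.286)>.03)]
for _ in range(4):
    A=np.c_[P[:,:2]-[.566,.286],np.ones(len(P))];x=np.linalg.lstsq(A,P[:,2],rcond=None)[0];r=P[:,2]-A@x;P=P[abs(r)<.003]
print(len(P),x,r.std())
cv2.imwrite('pics/s6c.png',cv2.resize(im[100:290,330:520,::-1],None,fx=3.1,fy=3.1,interpolation=cv2.INTER_CUBIC))
```

```text
13.7 [0.61553492 0.15006    0.17707852] [-1.36331077 -0.32923996 -1.33973953] [-0.016  0.001  0.001  0.001 -0.006 -0.008]
handle top-ish 77 [0.56828666 0.28531138 0.04150476] [0.57899562 0.30047794 0.04616115]
1206 [-0.01011301  0.00618269  0.01038993] 0.0011191653539037285
```

View pics/s6c.png

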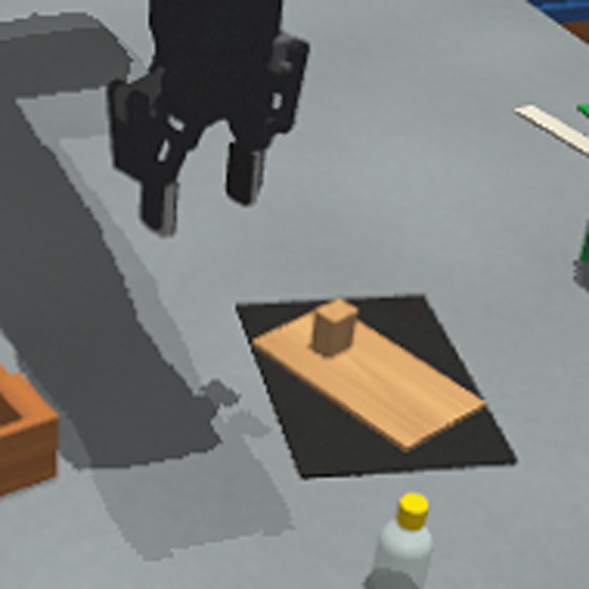

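View pics/top6.png

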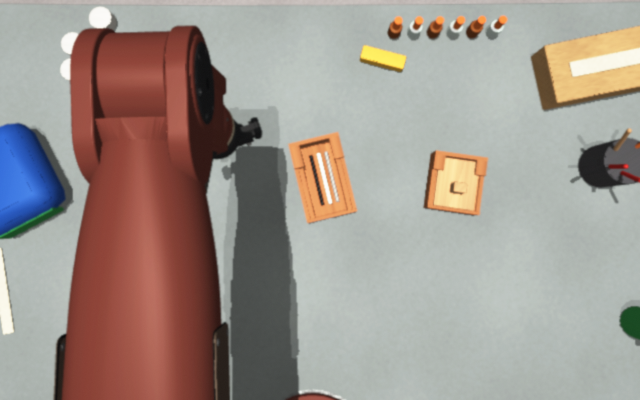

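The lid lies wholly on the mat, handle up at about (335,328) in the crop. Its tilt is about 0.012 rad and the handle is about 34 mm from the mat's middle. The short case's lid is unmoved at (458,187) in the top view, and the gripper is clear. Handing in.

```bash
python3 -c "
from plant import env
print(env.job_done())"
```

```text
the job is handed in; nothing more can be done
None
```

The long case is open and its lid lies flat, handle up, fully on the mat. I handed the job in at about 13.8 s; it reports no verdict, so the result rests on my own checks.

**How it went:**
- I gripped the handle and tilted its end up about 10 mm (0.09 rad) with the rear edge kept down. I then slid the lid out about 65 mm, with the handle about 13 mm up, lifted it clear and set it down with about 4 N of contact.
- **Joint limit:** the first carry towards the mat stopped short because joint 6 reached its limit. It tilted the lid 0.1 rad in the air. I turned back, levelled, and placed the lid at a yaw of about 0.36 instead of square to the mat.

**Last checks:**
- **Tilt:** about 0.012 rad by a plane fit to the depth image (limit 0.1).
- **Handle position:** about 34 mm from the mat's middle (limit 75 mm), with the lid's top surface at z of about 10 mm, against an expected 9 mm.
- **Short case:** its lid looks unmoved in the last top view; I compared this by eye.
- **Robot:** the gripper was clear of everything and stationary.

Camera measurements agreed with the given sizes to about 2 mm.

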